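# Load the display rack with the turned pieces in reverse order

## Task

Move the four turned wooden pieces (bud vase, lidded box, finial and tumbler) from the cork pads of the white drying rack into the round recesses of the brown wooden display rack, one per recess, in the reverse order: as the robot sees it, the piece at the left end of the drying rack goes into the recess at the right end of the display rack, and so on along the row, so that customers on the far side see the same order. Each must end standing upright on the floor of its recess and let go; do not knock any of them over.

Things in the scene. Friction and masses are not known exactly. Their poses are not given: they have to be found in the camera images.
- vase_center (a point): Loose turned bud vase of pale wood, solid, 115 mm tall: a straight belly 48 mm across from 22 to 74 mm above its underside, then a slim neck (28 mm lip on top with a small dark spot); foot 44 mm across. Point: on its axis, half-way up, 57.5 mm above its underside, where it is 48 mm wide. z runs up the axis; round, so yaw means nothing. About 0.14 kg.
- box_center (a point): Loose turned lidded box of pale wood (lid does not come off), 70 mm tall: a plain cylinder 48 mm across up to 50 mm, with a thin dark lid joint at 37 mm, and a small 18 mm knob on top. Point: on its axis, half-way up, 35 mm above its underside, where it is 48 mm wide. z runs up the axis; yaw means nothing. About 0.10 kg.
- finial_center (a point): Loose turned finial of pale wood, 100 mm tall: a foot 46 mm across and 9 mm thick, a straight column 30 mm across from 16 to 66 mm, and a 30 mm ball on top. Point: on its axis, half-way up, 50 mm above its underside, where it is 30 mm wide. z runs up the axis; yaw means nothing. About 0.09 kg.
- tumbler_center (a point): Loose turned tumbler (open cup) of pale wood, 80 mm tall, 44 mm across at the foot and 47 mm at the rim, wall 4 mm, open at the top. Point: on its axis, half-way up, 40 mm above its underside, where it is about 46 mm wide. z runs up the axis; yaw means nothing. About 0.09 kg.
- drying_rack: Fixed white laminated board lying on the table, 80 mm (its x) by 430 mm (its y), top 18 mm high, with four cork pads in a row along its y at y = -120, -40, 40 and 120 mm; a low tin and an 85 mm oil bottle stand on its ends. Origin: centre of its underside. x points away from the robot, y to the robot's left (within 9 degrees), z up.
- display_rack: Fixed brown wooden board on the table, 80 mm (its x) by 430 mm (its y), top 22 mm high, with four round grey-lined recesses 64 mm across, 6 mm deep (floor 16 mm above the underside) at x = 0, y = -120, -40, 40, 120 mm. Origin: centre of its underside; x away from the robot, y to the robot's left (within 9 degrees), z up. It may lie behind or in front of the drying rack.
- pad_vase: Fixed cork pad, 56 mm across and 8 mm thick, on the drying rack: the one on which the vase stands at the start (its top is 26 mm above the table). All four pads look alike. Origin: centre of its underside.
- pad_box: Fixed cork pad, 56 mm across and 8 mm thick, on the drying rack: the one on which the box stands at the start (its top is 26 mm above the table). All four pads look alike. Origin: centre of its underside.
- pad_finial: Fixed cork pad, 56 mm across and 8 mm thick, on the drying rack: the one on which the finial stands at the start (its top is 26 mm above the table). All four pads look alike. Origin: centre of its underside.
- pad_tumbler: Fixed cork pad, 56 mm across and 8 mm thick, on the drying rack: the one on which the tumbler stands at the start (its top is 26 mm above the table). All four pads look alike. Origin: centre of its underside.
Things that resemble listed ones, but are neither listed nor needed, are in the scene too. What is shaped like the part that bears tumbler_center but purple is not meant.

How it is judged:
At the end, for the whole second after the job is handed in: Each piece stands upright (within 0.1 rad) and at rest on the floor of its recess (within 13 mm of its centre along each rack axis, height within 4 mm), in mirrored order: a piece whose pad is at y on the drying rack is in the display recess at -y (((y of pad_vase in the frame of drying_rack between 0.1 and 0.14 m and y of vase_center in the frame of display_rack between -0.133 and -0.107 m) or (y of pad_vase in the frame of drying_rack between 0.02 and 0.06 m and y of vase_center in the frame of display_rack between -0.053 and -0.027 m) or (y of pad_vase in the frame of drying_rack between -0.06 and -0.02 m and y of vase_center in the frame of display_rack between 0.027 and 0.053 m) or (y of pad_vase in the frame of drying_rack between -0.14 and -0.1 m and y of vase_center in the frame of display_rack between 0.107 and 0.133 m)) and x of vase_center in the frame of display_rack between -0.013 and 0.013 m and z of vase_center in the frame of display_rack between 0.0695 and 0.0775 m and angle between each of vase_center, box_center, finial_center, tumbler_center's own z axis and vertical below 0.1 rad and linear speed of each of vase, box, finial, tumbler below 0.02 m/s and angular speed of each of vase, box, finial, tumbler below 0.2 rad/s and ((y of pad_box in the frame of drying_rack between 0.1 and 0.14 m and y of box_center in the frame of display_rack between -0.133 and -0.107 m) or (y of pad_box in the frame of drying_rack between 0.02 and 0.06 m and y of box_center in the frame of display_rack between -0.053 and -0.027 m) or (y of pad_box in the frame of drying_rack between -0.06 and -0.02 m and y of box_center in the frame of display_rack between 0.027 and 0.053 m) or (y of pad_box in the frame of drying_rack between -0.14 and -0.1 m and y of box_center in the frame of display_rack between 0.107 and 0.133 m)) and x of box_center in the frame of display_rack between -0.013 and 0.013 m and z of box_center in the frame of display_rack between 0.047 and 0.055 m and ((y of pad_finial in the frame of drying_rack between 0.1 and 0.14 m and y of finial_center in the frame of display_rack between -0.133 and -0.107 m) or (y of pad_finial in the frame of drying_rack between 0.02 and 0.06 m and y of finial_center in the frame of display_rack between -0.053 and -0.027 m) or (y of pad_finial in the frame of drying_rack between -0.06 and -0.02 m and y of finial_center in the frame of display_rack between 0.027 and 0.053 m) or (y of pad_finial in the frame of drying_rack between -0.14 and -0.1 m and y of finial_center in the frame of display_rack between 0.107 and 0.133 m)) and x of finial_center in the frame of display_rack between -0.013 and 0.013 m and z of finial_center in the frame of display_rack between 0.062 and 0.07 m and ((y of pad_tumbler in the frame of drying_rack between 0.1 and 0.14 m and y of tumbler_center in the frame of display_rack between -0.133 and -0.107 m) or (y of pad_tumbler in the frame of drying_rack between 0.02 and 0.06 m and y of tumbler_center in the frame of display_rack between -0.053 and -0.027 m) or (y of pad_tumbler in the frame of drying_rack between -0.06 and -0.02 m and y of tumbler_center in the frame of display_rack between 0.027 and 0.053 m) or (y of pad_tumbler in the frame of drying_rack between -0.14 and -0.1 m and y of tumbler_center in the frame of display_rack between 0.107 and 0.133 m)) and x of tumbler_center in the frame of display_rack between -0.013 and 0.013 m and z of tumbler_center in the frame of display_rack between 0.052 and 0.06 m); the robot touches nothing.
It fails at once if the vase is knocked over or tipped far (angle between vase_center's own z axis and vertical above 0.7 rad).
It fails at once if the box is knocked over or tipped far (angle between box_center's own z axis and vertical above 0.7 rad).
It fails at once if the finial is knocked over or tipped far (angle between finial_center's own z axis and vertical above 0.7 rad).
It fails at once if the tumbler is knocked over or tipped far (angle between tumbler_center's own z axis and vertical above 0.7 rad).
It also fails if it takes over 112 s, if anything falls off the work surface, if the arm or the gripper's body presses on something with over 40 N, if the wrist force passes 120 N, or if a joint passes its speed limit or range.

## Robot

A 7-joint arm with a two-finger parallel gripper is mounted at the origin on the work surface. World frame = base frame: x ahead of the robot, y to its left, z up, the work surface at z = 0. Lengths are in m, angles in rad, forces in N, time in s.
With the tool pointing down it reaches from about 0.425 to 0.925 m from the base axis. Payload 6.8 kg.
Tool frame: the origin (TCP) lies midway between the tips of the shut fingers; the grasp point (between the pads) lies 19 mm behind it; z points along the fingers, y is the line along which they close (so a half turn about z gives the same grasp; the last joint's range is limited). The gripper opens to 85 mm and grips with 20 to 120 N. Pads are 22 mm wide; open, the fingers measure 114 mm over their backs; the gripper's body (76 mm by 85 mm) begins 54 mm behind the grasp point. The pads swing forward as they close: fully open they stand 13 mm farther back than shut.
Start: joints at [-1.219, 0.477, 0.022, 1.555, -0.011, 1.109, -0.083], TCP at [0.3, 0.605, 0.231] pointing down, gripper open.
Joint ranges: [-2.96, 2.96], [-0.34, 2.1], [-1.41, 1.46], [0.24, 2.44], [-1.37, 4.51], [0.17, 1.92], [-2.96, 2.96]. Speed limits (rad/s): [2.39, 2.39, 3.14, 3.14, 3.14, 3.14, 3.14].

## Interface

Orientations are given as a rotation vector (axis times angle).
In Python, from bench import get_obs, grab_frame, camera_params, r gives the robot as it stands.
- The arm moves only by the shell command python3 -m jog 'ROWS' [FORCE]. ROWS is JSON, a list of rows, each an object of numbers: "rx", "ry", "rz": the turn, a rotation vector about the world's x, y, z scaled (see below); "x", "y", "z": the shift along the world's x, y, z scaled (see below); "jaw": the opening, from -1 (shut) to 1 (fully open). In form: [{"rx": .., "ry": .., "rz": .., "x": .., "y": .., "z": .., "jaw": ..}, ...]. A call has 1 to 8 rows; each row shifts and turns the commanded pose from where the row before left it; what a row does not reach is not made up. The controller multiplies each number of a shift by 60 mm and each number of a turn by 10 degrees. A row lasts 1/8 s, in which the tool goes at most 62.5 mm and 10.7 degrees, less where a joint would pass 70% of its speed; a pose out of reach is approached as far as the arm can. A call with a number of a shift or a turn outside -1 to 1 is refused whole. A call with a gripper value outside its range is refused whole. The fingers move at their own pace and stop on an object; FORCE is the grip in N (left out, the last holds). Time passes only in rows, so rows that do not move let the fingers close. It gives the time, the measured TCP pose, the force, the opening and the grip force at its end, in the units of the state.
- get_obs(): the state, without advancing time (a new reading comes with each control period).
- grab_frame(name): name is "scene" or "side" or "wrist"; returns the picture (400x640x3 uint8, red, green, blue); there is no depth.
- camera_params(name): a dict with "fx", "fy", "cx", "cy" (pixels), "R" (3x3) and "t" (3): a world point X has camera coordinates R X + t. Camera axes: x right, y down, z forward; pixel columns grow to the right and rows downward; lengths in m; the calibration is good to about 2 mm. A picture is of the moment at which its call begins: read the wrist's pose just before it. camera_params takes no time and is no camera call; for the wrist camera it gives the pose at the moment of the call.
- r.hand_in(): hands the job in; it is judged then, once.
The state is a dict: "clock": time; "joints": joint angles; "qvel": joint speeds; "tau": joint torques, N m; "tcp_pos": TCP position; "orientation": TCP orientation; "contact_force": force on the tool from outside, world axes, zero at the start; "moment": the same for the moment, N m; "grip_width": finger opening in m; "gripper_force": force on a finger pad.
Only numpy, scipy, OpenCV 4.12 (cv2) and the standard library are available. Lean on these libraries where they do the work, as an engineer would, in place of code of your own. Each camera call takes 0.05 s, during which the arm holds its last target. There are 200 camera calls.

## Working session

There is one attempt and no reset: what is moved stays moved. The work goes in short steps, Python scripts to look and compute and a shell command to move; the robot and the scene stay as the last step left them, time stands still between calls to the robot, and variables do not carry over. Pictures are saved under pics/ and viewed, at most 14 in all, crops included, and the job is handed in when it is done.

```bash
mkdir -p pics; python3 - <<'E'
from bench import get_obs, grab_frame, camera_params
import cv2
o=get_obs();print(o['clock'],o['tcp_pos'],o['orientation'],o['grip_width'])
for n in('scene','side'):
    cv2.imwrite(f'pics/{n}0.png',grab_frame(n)[:,:,::-1]); c=camera_params(n);print(n,c)
E
```

```text
0.0 [0.29926663 0.60434674 0.23032161] [-7.15767680e-01 -3.05866580e+00  2.89111352e-03] 0.08567937471054807
scene {'fx': 369.7344534450666, 'fy': 369.7344534450666, 'cx': 320.271617591943, 'cy': 197.7901986342337, 'R': array([[ 0.35150419,  0.93618037, -0.00333379],
       [ 0.80291146, -0.30329364, -0.51317264],
       [-0.48143327,  0.17770559, -0.85827894]]), 't': array([-0.18528245, -0.4640296 ,  1.03393972])}
side {'fx': 380.69754762723727, 'fy': 380.69754762723727, 'cx': 324.62608091290946, 'cy': 197.03329822989107, 'R': array([[ 0.87686224, -0.48072035, -0.00453465],
       [-0.34265843, -0.61835755, -0.70726172],
       [ 0.33719107,  0.62172493, -0.70693726]]), 't': array([-0.53183404,  0.25302973,  0.52704746])}
```

View pics/scene0.png

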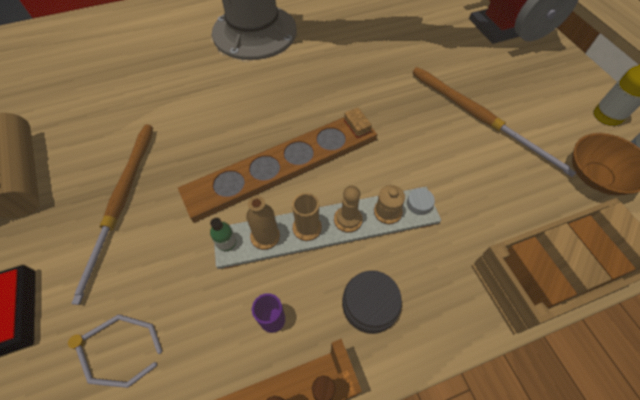

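View pics/side0.png

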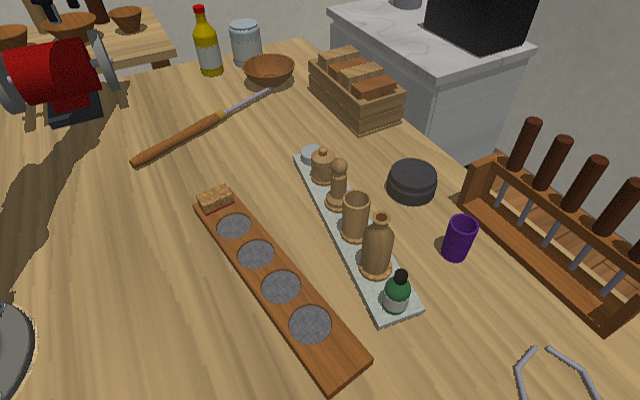

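The scene view (robot at top, its left is image right) shows these along the drying rack, from -y to +y:
- Bottle (222,234), vase (262,222), tumbler (306,215), finial (349,207), box (390,203), tin (421,200).
- There are two tumbler candidates, pale at (306,215) and purple at (268,312). The pale one on the pad is meant, since purple is excluded.

The display rack is nearer the robot, with recesses at (229,183), (265,167), (299,152) and (330,138) and a block on its +y end.

```bash
cat > h.py <<'E'
import numpy as np, cv2
from bench import get_obs, grab_frame, camera_params
def ray(c,u,v):
    d=c['R'].T@np.array([(u-c['cx'])/c['fx'],(v-c['cy'])/c['fy'],1]); return -c['R'].T@c['t'],d
def cast(c,u,v,z):
    o,d=ray(c,u,v); return o+d*(z-o[2])/d[2]
def proj(c,X):
    p=c['R']@np.asarray(X)+c['t']; return np.array([c['fx']*p[0]/p[2]+c['cx'],c['fy']*p[1]/p[2]+c['cy']])
def blobs(m,lo,hi):
    n,l,s,ce=cv2.connectedComponentsWithStats(m.astype(np.uint8)); return [(ce[i].round(1),s[i]) for i in range(1,n) if lo<s[i][4]<hi]
E
python3 - <<'E'
from h import *
for n in('scene','side'):
    im=cv2.imread(f'pics/{n}0.png');c=camera_params(n)
    h=cv2.cvtColor(im,cv2.COLOR_BGR2HSV);m=(h[...,1]<50)&(h[...,2]>60)&(h[...,2]<150)
    m=cv2.morphologyEx(m.astype(np.uint8),cv2.MORPH_OPEN,np.ones((3,3)))
    print(n)
    for ce,s in blobs(m,300,3500):
        print(ce,s[2:],cast(c,*ce,.017).round(4))
c1=cv2.resize(cv2.imread('pics/scene0.png')[170:270,200:450],None,fx=3.2,fy=3.2,interpolation=2)
c2=cv2.resize(cv2.imread('pics/side0.png')[140:330,280:430],None,fx=2.9,fy=2.9,interpolation=2)
cv2.imwrite('pics/c1.png',c1);cv2.imwrite('pics/c2.png',c2)
E
```

```text
scene
[244.6  35.4] [  80   59 2161] [ 0.0302 -0.0318  0.017 ]
[541.3  16.9] [  55   41 1269] [0.2469 0.7674 0.017 ]
[609.6  57.2] [  49   46 1105] [0.45   0.8221 0.017 ]
[618.6 103.4] [ 40  34 832] [0.5869 0.7234 0.017 ]
[539.1 150.9] [ 73  50 496] [0.6374 0.4609 0.017 ]
[330.6 138.7] [ 28  20 436] [0.4474 0.0543 0.017 ]
[298.2 152.9] [ 28  21 474] [ 0.4593 -0.0251  0.017 ]
[264.1 167.7] [ 29  23 517] [ 0.4709 -0.1044  0.017 ]
[228.4 183.4] [ 30  24 563] [ 0.4829 -0.1835  0.017 ]
[ 89.3 266.5] [ 36  77 558] [ 0.5692 -0.4587  0.017 ]
[372.9 297.8] [  55   54 2304] [ 0.7998 -0.0061  0.017 ]
[126.8 328.6] [ 79  38 478] [ 0.7035 -0.4063  0.017 ]
[108.5 373.2] [ 80  40 572] [ 0.7621 -0.4396  0.017 ]
side
[100.5  56.9] [ 28  53 624] [0.3119 0.9305 0.017 ]
[413.4 173. ] [  46   30 1039] [0.8272 0.0133 0.017 ]
[630.3 226.1] [ 25  43 632] [ 1.0818 -0.2957  0.017 ]
[233.5 225.8] [ 34  24 641] [0.4464 0.0567 0.017 ]
[255.3 254.2] [ 36  29 798] [ 0.4579 -0.0231  0.017 ]
[280.6 286.7] [  39   33 1007] [ 0.4699 -0.1028  0.017 ]
[391.6 303. ] [ 31  23 353] [ 0.6083 -0.2121  0.017 ]
[ 12. 347.] [  31   98 2159] [ 0.0947 -0.008   0.017 ]
[309.8 324.4] [  42   39 1293] [ 0.4816 -0.1823  0.017 ]
```

View pics/c1.png

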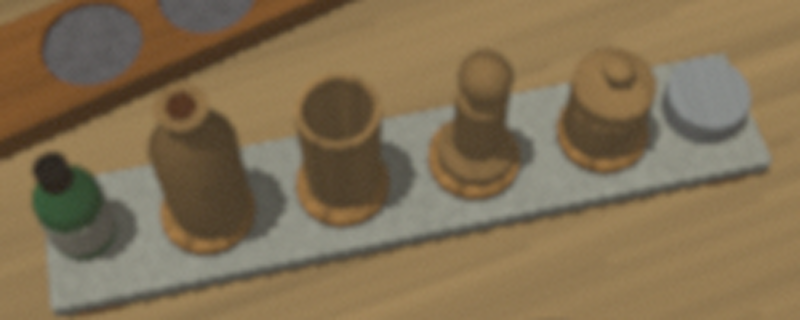

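View pics/c2.png

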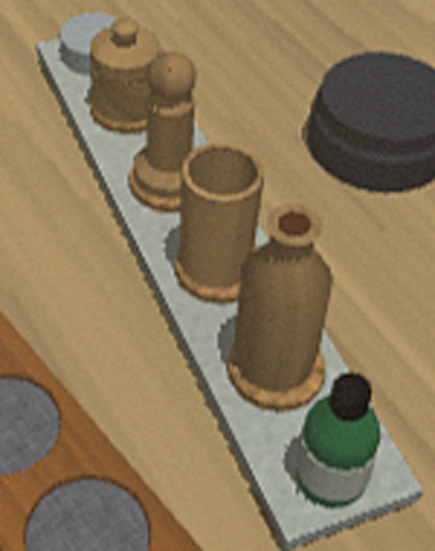

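The crops confirm the pale tumbler between vase and finial, and the order vase, tumbler, finial, box from -y to +y. I'll cast the top features at their known heights in both views.

```bash
python3 - <<'E'
from h import *
P={'vase':((181,106),(293,222),.141),'tumbler':((340,112),(222,173),.106),'finial':((485,76),(172,76),.111),'box':((620,66),(125,30),.094)}
a=camera_params('scene');b=camera_params('side')
for k,(p,q,z) in P.items():
    X=cast(a,200+p[0]/3.2,170+p[1]/3.2,z);Y=cast(b,280+q[0]/2.9,140+q[1]/2.9,z);print(k,X.round(4),Y.round(4),np.hypot(*X[:2]).round(3))
c=camera_params('wrist');o=get_obs();from scipy.spatial.transform import Rotation as R
T=R.from_rotvec(o['orientation']).as_matrix();print(T.round(3));print('wristcam in tool',(T.T@(-c['R'].T@c['t']-o['tcp_pos'])).round(3),(c['R']@T).round(2),c['fx'])
E
```

```text
vase [ 0.6242 -0.144   0.141 ] [ 0.622  -0.1422  0.141 ] 0.641
tumbler [ 0.636  -0.0658  0.106 ] [ 0.6294 -0.0678  0.106 ] 0.639
finial [0.6452 0.013  0.111 ] [0.6442 0.0136 0.111 ] 0.645
box [0.6564 0.0905 0.094 ] [0.6511 0.0865 0.094 ] 0.663
[[-0.896  0.444 -0.001]
 [ 0.444  0.896 -0.002]
 [-0.    -0.002 -1.   ]]
wristcam in tool [ 0.067 -0.001 -0.143] [[ 0.    1.    0.  ]
 [-0.97  0.   -0.26]
 [-0.26 -0.    0.97]] 358.38220248094893
```

```bash
python3 -m jog '[{"x":0.386,"y":-0.889,"rz":-0.454},{"x":0.386,"y":-0.889,"rz":-0.454},{"x":0.386,"y":-0.889,"rz":-0.454},{"x":0.386,"y":-0.889,"rz":-0.454},{"x":0.386,"y":-0.889,"rz":-0.454},{"x":0.386,"y":-0.889,"rz":-0.454},{"x":0.386,"y":-0.889,"rz":-0.454}]' 40
```

```text
validation failed for argument at $[0]...
```

```bash
python3 -m jog '[{"rx":0,"ry":0,"rz":-0.454,"x":0.386,"y":-0.889,"z":0,"jaw":1},{"rx":0,"ry":0,"rz":-0.454,"x":0.386,"y":-0.889,"z":0,"jaw":1},{"rx":0,"ry":0,"rz":-0.454,"x":0.386,"y":-0.889,"z":0,"jaw":1},{"rx":0,"ry":0,"rz":-0.454,"x":0.386,"y":-0.889,"z":0,"jaw":1},{"rx":0,"ry":0,"rz":-0.454,"x":0.386,"y":-0.889,"z":0,"jaw":1},{"rx":0,"ry":0,"rz":-0.454,"x":0.386,"y":-0.889,"z":0,"jaw":1},{"rx":0,"ry":0,"rz":-0.454,"x":0.386,"y":-0.889,"z":0,"jaw":1}]' 40; python3 -m jog --help | head -20
```

```text
clock: 0.98
tcp_pos: [0.462, 0.2296, 0.2312]
orientation: [-1.529, -2.744, -0.0]
contact_force: [0.7, -0.5, 0.9]
grip_width: 0.0852
gripper_force: 0.0invalid input: not JSON, or not a number
```

```bash
python3 -m jog '[{"rx":0,"ry":0,"rz":-0.454,"x":0.386,"y":-0.889,"z":0,"jaw":1},{"rx":0,"ry":0,"rz":-0.454,"x":0.386,"y":-0.889,"z":0,"jaw":1},{"rx":0,"ry":0,"rz":-0.454,"x":0.386,"y":-0.889,"z":0,"jaw":1},{"rx":0,"ry":0,"rz":-0.454,"x":0.386,"y":-0.889,"z":0,"jaw":1},{"rx":0,"ry":0,"rz":-0.454,"x":0.386,"y":-0.889,"z":0,"jaw":1},{"rx":0,"ry":0,"rz":-0.454,"x":0.386,"y":-0.889,"z":0,"jaw":1},{"rx":0,"ry":0,"rz":-0.454,"x":0.386,"y":-0.889,"z":0,"jaw":1},{"rx":0,"ry":0,"rz":0,"x":0,"y":0,"z":0,"jaw":1}]'; python3 - <<'E'
from h import *
o=get_obs();c=camera_params('wrist');im=grab_frame('wrist');cv2.imwrite('pics/w1.png',im[:,:,::-1])
import json;json.dump({k:np.asarray(v).tolist() for k,v in c.items()},open('w1.json','w'))
for n,X in dict(vase=(.623,-.143,.141),tumb=(.633,-.067,.106),fin=(.645,.013,.126),box=(.654,.0885,.096)).items(): print(n,proj(c,X))
E
```

```text
clock: 1.98
tcp_pos: [0.6237, -0.1481, 0.231]
orientation: [2.227, 2.212, -0.004]
contact_force: [-0.8, -0.3, -0.1]
grip_width: 0.0852
gripper_force: 0.0
vase [324.83599604 187.29056926]
tumb [338.14860315  71.11646343]
fin [360.20613218 -72.21247173]
box [ 372.40378703 -191.51282583]
```

View pics/w1.png

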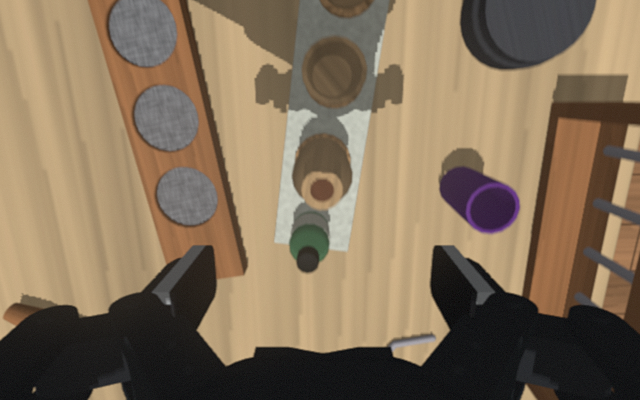

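Wrist view: vase spot at (322,189), tumbler rim centre at (335,72), both within 3 px of prediction, so I shift x by about -2 mm. The decoy purple tumbler is at (492,205). Correcting and descending.

```bash
python3 - <<'E'
from h import *
import json
c={k:np.asarray(v) for k,v in json.load(open('w1.json')).items()}
for u,v,z in((322,189,.141),(335,72,.106),(187,196,.017),(166,118,.017),(142,30,.017)):print(cast(c,u,v,z).round(4))
E
python3 -m jog '[{"rx":0,"ry":0,"rz":0,"x":-0.045,"y":0.068,"z":-0.3,"jaw":1},{"rx":0,"ry":0,"rz":0,"x":0,"y":0,"z":-0.6,"jaw":1},{"rx":0,"ry":0,"rz":0,"x":0,"y":0,"z":-0.6,"jaw":1},{"rx":0,"ry":0,"rz":0,"x":0,"y":0,"z":-0.6,"jaw":1},{"rx":0,"ry":0,"rz":0,"x":0,"y":0,"z":-0.4,"jaw":1},{"rx":0,"ry":0,"rz":0,"x":0,"y":0,"z":-0.17,"jaw":1},{"rx":0,"ry":0,"rz":0,"x":0,"y":0,"z":0,"jaw":1}]' 40
```

```text
[ 0.6211 -0.1442  0.141 ]
[ 0.6308 -0.0676  0.106 ]
[ 0.4805 -0.1838  0.017 ]
[ 0.4684 -0.1044  0.017 ]
[ 0.4561 -0.0248  0.017 ]
clock: 2.9
tcp_pos: [0.6208, -0.1364, 0.0707]
orientation: [-2.217, -2.224, -0.0]
contact_force: [0.2, -0.6, -0.2]
grip_width: 0.0854
gripper_force: 0.0
```

```bash
python3 -m jog '[{"rx":0,"ry":0,"rz":0,"x":0,"y":-0.12,"z":0,"jaw":1},{"rx":0,"ry":0,"rz":0,"x":0,"y":0,"z":0,"jaw":1}]' 40; python3 - <<'E'
from h import *
import json
o=get_obs();c=camera_params('wrist');im=grab_frame('wrist');cv2.imwrite('pics/w2.png',im[:,:,::-1])
print(o['tcp_pos'],proj(c,(.6215,-.144,.141)),proj(c,o['tcp_pos']))
E
```

```text
clock: 3.15
tcp_pos: [0.6212, -0.1461, 0.0719]
orientation: [2.22, 2.221, 0.001]
contact_force: [0.0, 0.6, 0.2]
grip_width: 0.0857
gripper_force: 0.0
[ 0.62123207 -0.14609378  0.07187188] [331.92148242 361.9864244 ] [327.30462797 251.08673915]
```

View pics/w2.png

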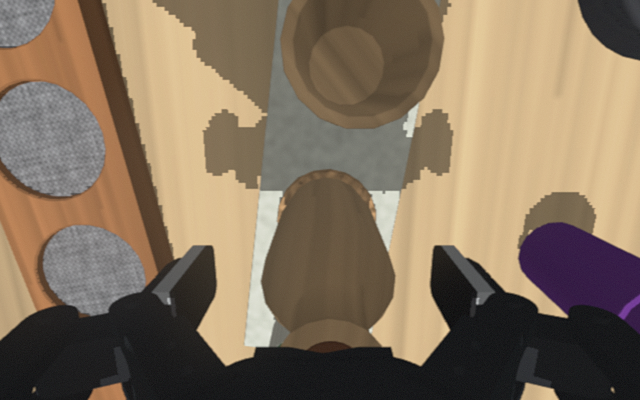

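The vase sits centrally between the fingers (belly 262–394, fingers 215–432). Closing.

```bash
python3 -m jog '[{"rx":0,"ry":0,"rz":0,"x":0.013,"y":0,"z":0,"jaw":0.3},{"rx":0,"ry":0,"rz":0,"x":0,"y":0,"z":0,"jaw":0},{"rx":0,"ry":0,"rz":0,"x":0,"y":0,"z":0,"jaw":-0.2},{"rx":0,"ry":0,"rz":0,"x":0,"y":0,"z":0,"jaw":-0.4},{"rx":0,"ry":0,"rz":0,"x":0,"y":0,"z":0,"jaw":-0.4},{"rx":0,"ry":0,"rz":0,"x":0,"y":0,"z":0,"jaw":-0.4}]' 40
```

```text
clock: 3.95
tcp_pos: [0.6222, -0.1449, 0.0715]
orientation: [2.219, 2.223, 0.001]
contact_force: [0.9, 0.7, 5.4]
grip_width: 0.0471
gripper_force: 40.9
```

```bash
python3 -m jog '[{"rx":0,"ry":0,"rz":0,"x":0,"y":0,"z":0.3,"jaw":-0.4},{"rx":0,"ry":0,"rz":0,"x":0,"y":0,"z":0.6,"jaw":-0.4},{"rx":0,"ry":0,"rz":0,"x":-0.1,"y":0,"z":0.7,"jaw":-0.4},{"rx":0,"ry":0,"rz":0,"x":-0.5,"y":0.4,"z":0.1,"jaw":-0.4},{"rx":0,"ry":0,"rz":0,"x":-0.6,"y":0.7,"z":0,"jaw":-0.4},{"rx":0,"ry":0,"rz":0,"x":-0.6,"y":0.7,"z":0,"jaw":-0.4},{"rx":0,"ry":0,"rz":0,"x":-0.6,"y":0.7,"z":0,"jaw":-0.4},{"rx":0,"ry":0,"rz":0,"x":-0.5,"y":0.6,"z":0,"jaw":-0.4}]'
```

```text
clock: 4.95
tcp_pos: [0.4461, 0.0422, 0.1735]
orientation: [-2.219, -2.223, -0.0]
contact_force: [1.4, 0.7, -1.3]
grip_width: 0.0474
gripper_force: 41.5
```

```bash
python3 -m jog '[{"rx":0,"ry":0,"rz":0,"x":-0.037,"y":0.233,"z":0,"jaw":-0.4},{"rx":0,"ry":0,"rz":0,"x":0,"y":0,"z":0,"jaw":-0.4},{"rx":0,"ry":0,"rz":0,"x":0,"y":0,"z":0,"jaw":-0.4}]'; python3 - <<'E'
from h import *
for i in range(3):
    o=get_obs();print(o['tcp_pos'],o['orientation'])
    cv2.imwrite(f'pics/w3.png',grab_frame('wrist')[:,:,::-1])
    if i==0: cv2.imwrite(f'pics/s3.png',grab_frame('side')[:,:,::-1])
E
```

```text
clock: 5.32
tcp_pos: [0.4466, 0.0538, 0.1734]
orientation: [2.221, 2.221, 0.0]
contact_force: [0.2, -0.4, -0.4]
grip_width: 0.0469
gripper_force: 41.5
[0.44660115 0.05378776 0.17340103] [2.22091398e+00 2.22053431e+00 3.93047715e-04]
[0.44632916 0.0536607  0.17314815] [ 2.22189315e+00  2.22003187e+00 -4.31615591e-04]
[0.446209   0.05379257 0.17310116] [ 2.22176629e+00  2.22035922e+00 -4.62647008e-04]
```

View pics/s3.png

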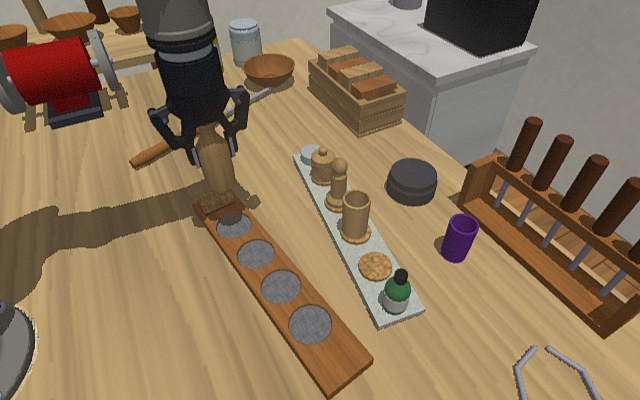

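The vase is held upright above recess R4, and its pad at (376,265) is empty. Lowering it.

```bash
python3 -m jog '[{"rx":0,"ry":0,"rz":0,"x":0,"y":0,"z":-0.4,"jaw":-0.4},{"rx":0,"ry":0,"rz":0,"x":0,"y":0,"z":-0.5,"jaw":-0.4},{"rx":0,"ry":0,"rz":0,"x":0,"y":0,"z":-0.45,"jaw":-0.4},{"rx":0,"ry":0,"rz":0,"x":0,"y":0,"z":-0.3,"jaw":-0.4},{"rx":0,"ry":0,"rz":0,"x":0,"y":0,"z":-0.15,"jaw":-0.4},{"rx":0,"ry":0,"rz":0,"x":0,"y":0,"z":-0.04,"jaw":-0.4},{"rx":0,"ry":0,"rz":0,"x":0,"y":0,"z":0,"jaw":-0.4},{"rx":0,"ry":0,"rz":0,"x":0,"y":0,"z":0,"jaw":-0.4}]'
```

```text
clock: 6.52
tcp_pos: [0.4462, 0.0551, 0.0633]
orientation: [2.219, 2.223, 0.002]
contact_force: [0.2, 0.2, -1.3]
grip_width: 0.047
gripper_force: 41.5
```

```bash
python3 -m jog '[{"rx":0,"ry":0,"rz":0,"x":0,"y":0,"z":-0.02,"jaw":-0.4},{"rx":0,"ry":0,"rz":0,"x":0,"y":0,"z":0,"jaw":-0.4}]'; python3 -m jog '[{"rx":0,"ry":0,"rz":0,"x":0,"y":0,"z":-0.015,"jaw":-0.4},{"rx":0,"ry":0,"rz":0,"x":0,"y":0,"z":0,"jaw":-0.4}]'
```

```text
clock: 6.78
tcp_pos: [0.4457, 0.0551, 0.0616]
orientation: [2.219, 2.223, 0.001]
contact_force: [0.1, -0.2, -1.5]
grip_width: 0.0471
gripper_force: 41.5
clock: 7.02
tcp_pos: [0.4459, 0.0551, 0.0613]
orientation: [-2.22, -2.223, -0.001]
contact_force: [-2.8, -1.2, 10.3]
grip_width: 0.0471
gripper_force: 42.2
```

Contact is felt at the expected height. Release, then rise.

```bash
python3 -m jog '[{"rx":0,"ry":0,"rz":0,"x":0,"y":0,"z":0,"jaw":0.2},{"rx":0,"ry":0,"rz":0,"x":0,"y":0,"z":0,"jaw":0.4},{"rx":0,"ry":0,"rz":0,"x":0,"y":0,"z":0,"jaw":1},{"rx":0,"ry":0,"rz":0,"x":0,"y":0,"z":0,"jaw":1},{"rx":0,"ry":0,"rz":0,"x":0,"y":0,"z":0.3,"jaw":1},{"rx":0,"ry":0,"rz":0,"x":0,"y":0,"z":0.7,"jaw":1},{"rx":0,"ry":0,"rz":0,"x":0,"y":0,"z":0.7,"jaw":1},{"rx":0,"ry":0,"rz":0,"x":0,"y":0,"z":0.4,"jaw":1}]'
```

```text
clock: 8.02
tcp_pos: [0.4463, 0.0551, 0.1885]
orientation: [2.219, 2.222, 0.004]
contact_force: [0.7, 0.6, -0.3]
grip_width: 0.0855
gripper_force: 0.0
```

```bash
python3 -m jog '[{"rx":0,"ry":0,"rz":0,"x":0.4,"y":-0.3,"z":0,"jaw":1},{"rx":0,"ry":0,"rz":0,"x":0.75,"y":-0.5,"z":0,"jaw":1},{"rx":0,"ry":0,"rz":0,"x":0.75,"y":-0.5,"z":0,"jaw":1},{"rx":0,"ry":0,"rz":0,"x":0.75,"y":-0.5,"z":0,"jaw":1},{"rx":0,"ry":0,"rz":0,"x":0.43,"y":-0.24,"z":0,"jaw":1},{"rx":0,"ry":0,"rz":0,"x":0,"y":0,"z":0,"jaw":1},{"rx":0,"ry":0,"rz":0,"x":0,"y":0,"z":0,"jaw":1}]'; python3 - <<'E'
from h import *
grab_frame('wrist');grab_frame('wrist');o=get_obs();c=camera_params('wrist');im=grab_frame('wrist');cv2.imwrite('pics/w4.png',im[:,:,::-1])
print(o['tcp_pos'],proj(c,(.631,-.0675,.106)))
import json;json.dump({k:np.asarray(v).tolist() for k,v in c.items()},open('w4.json','w'))
E
```

```text
clock: 8.9
tcp_pos: [0.6296, -0.0669, 0.1861]
orientation: [-2.219, -2.223, 0.001]
contact_force: [-0.7, -0.1, -0.6]
grip_width: 0.0855
gripper_force: 0.0
[ 0.62958138 -0.06647242  0.18645937] [328.21181905 200.64704309]
```

View pics/w4.png

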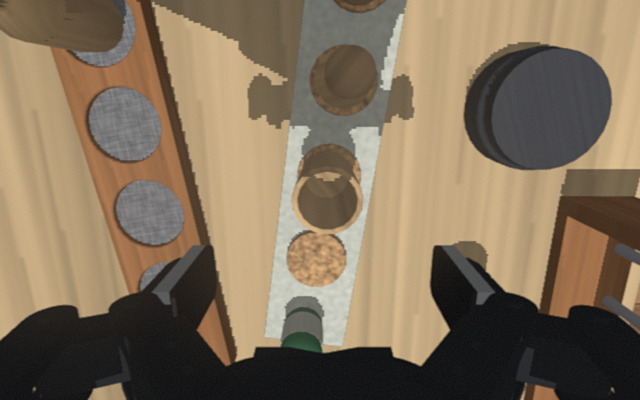

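The tumbler rim is centred at (328,200), as predicted, and the finial is at (352,72). The vase stands in R4. Descending and gripping.

```bash
python3 -m jog '[{"rx":0,"ry":0,"rz":0,"x":0.02,"y":0,"z":-0.4,"jaw":1},{"rx":0,"ry":0,"rz":0,"x":0,"y":-0.01,"z":-0.7,"jaw":1},{"rx":0,"ry":0,"rz":0,"x":0,"y":0,"z":-0.6,"jaw":1},{"rx":0,"ry":0,"rz":0,"x":0,"y":0,"z":-0.4,"jaw":1},{"rx":0,"ry":0,"rz":0,"x":0,"y":0,"z":-0.155,"jaw":1},{"rx":0,"ry":0,"rz":0,"x":0,"y":0,"z":0,"jaw":1},{"rx":0,"ry":0,"rz":0,"x":0,"y":0,"z":0,"jaw":1}]' 30; python3 - <<'E'
from h import *
import json
c={k:np.asarray(v) for k,v in json.load(open('w4.json')).items()};print(cast(c,328,200,.106),cast(c,352,72,.111))
for u,v in((125,124),(150,213)):print(cast(c,u,v,.017))
E
```

```text
clock: 9.93
tcp_pos: [0.6325, -0.068, 0.0526]
orientation: [2.218, 2.222, 0.002]
contact_force: [-0.3, -0.3, 1.3]
grip_width: 0.0853
gripper_force: 0.0
[ 0.63085942 -0.06706165  0.106     ] [0.64421514 0.01178543 0.111     ]
[ 0.45701812 -0.02564352  0.017     ]
[ 0.46864744 -0.10621146  0.017     ]
```

```bash
python3 -m jog '[{"rx":0,"ry":0,"rz":0,"x":0,"y":0,"z":0,"jaw":0.3},{"rx":0,"ry":0,"rz":0,"x":0,"y":0,"z":0,"jaw":0},{"rx":0,"ry":0,"rz":0,"x":0,"y":0,"z":0,"jaw":-0.2},{"rx":0,"ry":0,"rz":0,"x":0,"y":0,"z":0,"jaw":-0.4},{"rx":0,"ry":0,"rz":0,"x":0,"y":0,"z":0,"jaw":-0.4},{"rx":0,"ry":0,"rz":0,"x":0,"y":0,"z":0,"jaw":-0.4}]' 30
```

```text
clock: 10.68
tcp_pos: [0.6321, -0.068, 0.052]
orientation: [2.219, 2.223, 0.001]
contact_force: [-0.9, 0.4, 5.8]
grip_width: 0.0465
gripper_force: 30.2
```

```bash
python3 -m jog '[{"rx":0,"ry":0,"rz":0,"x":0,"y":0,"z":0.3,"jaw":-0.4},{"rx":0,"ry":0,"rz":0,"x":0,"y":0,"z":0.6,"jaw":-0.4},{"rx":0,"ry":0,"rz":0,"x":-0.3,"y":0,"z":0.5,"jaw":-0.4},{"rx":0,"ry":0,"rz":0,"x":-0.7,"y":0.12,"z":0,"jaw":-0.4},{"rx":0,"ry":0,"rz":0,"x":-0.9,"y":0.3,"z":0,"jaw":-0.4},{"rx":0,"ry":0,"rz":0,"x":-0.7,"y":0.3,"z":0,"jaw":-0.4},{"rx":0,"ry":0,"rz":0,"x":-0.31,"y":0,"z":0,"jaw":-0.4},{"rx":0,"ry":0,"rz":0,"x":0,"y":0,"z":0,"jaw":-0.4}]'; python3 -m jog '[{"rx":0,"ry":0,"rz":0,"x":0,"y":0,"z":-0.4,"jaw":-0.4},{"rx":0,"ry":0,"rz":0,"x":0,"y":0,"z":-0.6,"jaw":-0.4},{"rx":0,"ry":0,"rz":0,"x":0,"y":0,"z":-0.35,"jaw":-0.4},{"rx":0,"ry":0,"rz":0,"x":0,"y":0,"z":-0.15,"jaw":-0.4},{"rx":0,"ry":0,"rz":0,"x":0,"y":0,"z":0,"jaw":-0.4},{"rx":0,"ry":0,"rz":0,"x":0,"y":0,"z":0,"jaw":-0.4}]'
```

```text
clock: 11.68
tcp_pos: [0.4561, -0.0246, 0.1359]
orientation: [-2.219, -2.223, -0.001]
contact_force: [0.6, -0.1, -1.1]
grip_width: 0.0459
gripper_force: 31.0
clock: 12.42
tcp_pos: [0.458, -0.0249, 0.0461]
orientation: [2.219, 2.222, 0.002]
contact_force: [-0.2, 0.0, -0.6]
grip_width: 0.0463
gripper_force: 31.0
```

Target is about 0.042. Stepping down the last 4 mm.

```bash
python3 -m jog '[{"rx":0,"ry":0,"rz":0,"x":0,"y":0,"z":-0.05,"jaw":-0.4},{"rx":0,"ry":0,"rz":0,"x":0,"y":0,"z":0,"jaw":-0.4}]'; python3 -m jog '[{"rx":0,"ry":0,"rz":0,"x":0,"y":0,"z":-0.018,"jaw":-0.4},{"rx":0,"ry":0,"rz":0,"x":0,"y":0,"z":0,"jaw":-0.4}]'
```

```text
clock: 12.68
tcp_pos: [0.4572, -0.0247, 0.0425]
orientation: [2.219, 2.223, 0.001]
contact_force: [-0.3, -0.9, -1.4]
grip_width: 0.0459
gripper_force: 31.0
clock: 12.92
tcp_pos: [0.4573, -0.0247, 0.0418]
orientation: [-2.22, -2.223, -0.001]
contact_force: [-2.2, 0.4, 8.8]
grip_width: 0.0459
gripper_force: 31.2
```

```bash
python3 -m jog '[{"rx":0,"ry":0,"rz":0,"x":0,"y":0,"z":0,"jaw":0.2},{"rx":0,"ry":0,"rz":0,"x":0,"y":0,"z":0,"jaw":0.4},{"rx":0,"ry":0,"rz":0,"x":0,"y":0,"z":0,"jaw":1},{"rx":0,"ry":0,"rz":0,"x":0,"y":0,"z":0,"jaw":1},{"rx":0,"ry":0,"rz":0,"x":0,"y":0,"z":0.3,"jaw":1},{"rx":0,"ry":0,"rz":0,"x":0,"y":0,"z":0.7,"jaw":1},{"rx":0,"ry":0,"rz":0,"x":0,"y":0,"z":0.7,"jaw":1},{"rx":0,"ry":0,"rz":0,"x":0,"y":0,"z":0.4,"jaw":1}]';python3 -m jog '[{"rx":0,"ry":0,"rz":0,"x":0.4,"y":0,"z":0,"jaw":1},{"rx":0,"ry":0,"rz":0,"x":0.8,"y":0.2,"z":0,"jaw":1},{"rx":0,"ry":0,"rz":0,"x":0.8,"y":0.2,"z":0,"jaw":1},{"rx":0,"ry":0,"rz":0,"x":0.8,"y":0.2,"z":0,"jaw":1},{"rx":0,"ry":0,"rz":0,"x":0.32,"y":0.02,"z":0,"jaw":1},{"rx":0,"ry":0,"rz":0,"x":0,"y":0,"z":0,"jaw":1},{"rx":0,"ry":0,"rz":0,"x":0,"y":0,"z":0,"jaw":1}]'; python3 - <<'E'
from h import *
grab_frame('wrist');grab_frame('wrist');o=get_obs();c=camera_params('wrist');im=grab_frame('wrist');cv2.imwrite('pics/w5.png',im[:,:,::-1])
print(o['tcp_pos'],proj(c,(.6443,.0125,.111)),proj(c,(.653,.0885,.096)))
import json;json.dump({k:np.asarray(v).tolist() for k,v in c.items()},open('w5.json','w'))
E
```

```text
clock: 13.92
tcp_pos: [0.4576, -0.0249, 0.169]
orientation: [2.219, 2.222, 0.003]
contact_force: [1.0, 1.0, -0.6]
grip_width: 0.0855
gripper_force: 0.0
clock: 14.8
tcp_pos: [0.6431, 0.0119, 0.1669]
orientation: [-2.22, -2.222, 0.002]
contact_force: [-0.2, 0.3, 0.7]
grip_width: 0.0856
gripper_force: 0.0
[0.64314856 0.01203616 0.16727793] [328.28037975 209.91628833] [343.86053284  74.72629457]
```

View pics/w5.png

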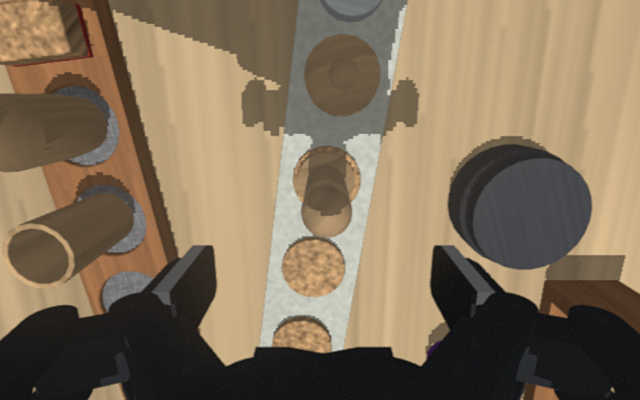

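Finial ball centred at (326,211) and box knob at (342,69), both as predicted. Vase and tumbler stand in their recesses. Descending on the finial.

```bash
python3 -m jog '[{"rx":0,"ry":0,"rz":0,"x":0.01,"y":0.005,"z":-0.4,"jaw":1},{"rx":0,"ry":0,"rz":0,"x":0,"y":0,"z":-0.6,"jaw":1},{"rx":0,"ry":0,"rz":0,"x":0,"y":0,"z":-0.5,"jaw":1},{"rx":0,"ry":0,"rz":0,"x":0,"y":0,"z":-0.335,"jaw":1},{"rx":0,"ry":0,"rz":0,"x":0,"y":0,"z":0,"jaw":1},{"rx":0,"ry":0,"rz":0,"x":0,"y":0,"z":0,"jaw":1}]' 30
```

```text
clock: 15.7
tcp_pos: [0.6456, 0.0125, 0.0583]
orientation: [2.219, 2.222, 0.002]
contact_force: [0.9, 0.8, -0.3]
grip_width: 0.0853
gripper_force: 0.0
```

```bash
python3 -m jog '[{"rx":0,"ry":0,"rz":0,"x":0,"y":0,"z":0,"jaw":0.2},{"rx":0,"ry":0,"rz":0,"x":0,"y":0,"z":0,"jaw":-0.1},{"rx":0,"ry":0,"rz":0,"x":0,"y":0,"z":0,"jaw":-0.3},{"rx":0,"ry":0,"rz":0,"x":0,"y":0,"z":0,"jaw":-0.5},{"rx":0,"ry":0,"rz":0,"x":0,"y":0,"z":0,"jaw":-0.7},{"rx":0,"ry":0,"rz":0,"x":0,"y":0,"z":0,"jaw":-0.7},{"rx":0,"ry":0,"rz":0,"x":0,"y":0,"z":0,"jaw":-0.7}]' 30
```

```text
clock: 16.58
tcp_pos: [0.6452, 0.0127, 0.0576]
orientation: [2.219, 2.223, 0.001]
contact_force: [-0.9, 0.3, 4.7]
grip_width: 0.0292
gripper_force: 30.1
```

```bash
python3 -m jog '[{"rx":0,"ry":0,"rz":0,"x":0,"y":0,"z":0.3,"jaw":-0.7},{"rx":0,"ry":0,"rz":0,"x":0,"y":0,"z":0.6,"jaw":-0.7},{"rx":0,"ry":0,"rz":0,"x":0,"y":-0.3,"z":0.5,"jaw":-0.7},{"rx":0,"ry":0,"rz":0,"x":-0.7,"y":-0.6,"z":0,"jaw":-0.7},{"rx":0,"ry":0,"rz":0,"x":-0.8,"y":-0.6,"z":0,"jaw":-0.7},{"rx":0,"ry":0,"rz":0,"x":-0.8,"y":-0.46,"z":0,"jaw":-0.7},{"rx":0,"ry":0,"rz":0,"x":-0.637,"y":0,"z":0,"jaw":-0.7},{"rx":0,"ry":0,"rz":0,"x":0,"y":0,"z":0,"jaw":-0.7}]'; python3 -m jog '[{"rx":0,"ry":0,"rz":0,"x":0,"y":0,"z":-0.4,"jaw":-0.7},{"rx":0,"ry":0,"rz":0,"x":0,"y":0,"z":-0.6,"jaw":-0.7},{"rx":0,"ry":0,"rz":0,"x":0,"y":0,"z":-0.35,"jaw":-0.7},{"rx":0,"ry":0,"rz":0,"x":0,"y":0,"z":-0.15,"jaw":-0.7},{"rx":0,"ry":0,"rz":0,"x":0,"y":0,"z":0,"jaw":-0.7},{"rx":0,"ry":0,"rz":0,"x":0,"y":0,"z":0,"jaw":-0.7}]'
```

```text
clock: 17.58
tcp_pos: [0.4653, -0.1054, 0.1414]
orientation: [-2.221, -2.218, 0.0]
contact_force: [0.7, 0.5, -0.7]
grip_width: 0.0295
gripper_force: 30.0
clock: 18.32
tcp_pos: [0.4695, -0.105, 0.052]
orientation: [2.219, 2.223, 0.002]
contact_force: [0.1, 0.4, -0.9]
grip_width: 0.0291
gripper_force: 30.0
```

```bash
python3 -m jog '[{"rx":0,"ry":0,"rz":0,"x":0,"y":0,"z":-0.05,"jaw":-0.7},{"rx":0,"ry":0,"rz":0,"x":0,"y":0,"z":0,"jaw":-0.7}]'; python3 -m jog '[{"rx":0,"ry":0,"rz":0,"x":0,"y":0,"z":-0.02,"jaw":-0.7},{"rx":0,"ry":0,"rz":0,"x":0,"y":0,"z":0,"jaw":-0.7}]'
```

```text
clock: 18.58
tcp_pos: [0.4688, -0.1048, 0.0483]
orientation: [2.219, 2.223, 0.001]
contact_force: [-0.4, -1.1, -0.7]
grip_width: 0.0294
gripper_force: 30.0
clock: 18.82
tcp_pos: [0.4688, -0.1049, 0.0475]
orientation: [-2.22, -2.223, -0.001]
contact_force: [-2.1, 0.8, 7.6]
grip_width: 0.029
gripper_force: 30.7
```

```bash
python3 -m jog '[{"rx":0,"ry":0,"rz":0,"x":0,"y":0,"z":0,"jaw":0},{"rx":0,"ry":0,"rz":0,"x":0,"y":0,"z":0,"jaw":0.3},{"rx":0,"ry":0,"rz":0,"x":0,"y":0,"z":0,"jaw":1},{"rx":0,"ry":0,"rz":0,"x":0,"y":0,"z":0,"jaw":1},{"rx":0,"ry":0,"rz":0,"x":0,"y":0,"z":0.3,"jaw":1},{"rx":0,"ry":0,"rz":0,"x":0,"y":0,"z":0.7,"jaw":1},{"rx":0,"ry":0,"rz":0,"x":0,"y":0,"z":0.7,"jaw":1},{"rx":0,"ry":0,"rz":0,"x":0,"y":0,"z":0.4,"jaw":1}]';python3 -m jog '[{"rx":0,"ry":0,"rz":0,"x":0.4,"y":0.4,"z":0,"jaw":1},{"rx":0,"ry":0,"rz":0,"x":0.6,"y":0.65,"z":0,"jaw":1},{"rx":0,"ry":0,"rz":0,"x":0.6,"y":0.65,"z":0,"jaw":1},{"rx":0,"ry":0,"rz":0,"x":0.6,"y":0.65,"z":0,"jaw":1},{"rx":0,"ry":0,"rz":0,"x":0.6,"y":0.65,"z":0,"jaw":1},{"rx":0,"ry":0,"rz":0,"x":0.27,"y":0.25,"z":0,"jaw":1},{"rx":0,"ry":0,"rz":0,"x":0,"y":0,"z":0,"jaw":1},{"rx":0,"ry":0,"rz":0,"x":0,"y":0,"z":0,"jaw":1}]'; python3 - <<'E'
from h import *
grab_frame('wrist');grab_frame('wrist');o=get_obs();c=camera_params('wrist');im=grab_frame('wrist');cv2.imwrite('pics/w6.png',im[:,:,::-1])
print(o['tcp_pos'],proj(c,(.653,.0905,.096)))
import json;json.dump({k:np.asarray(v).tolist() for k,v in c.items()},open('w6.json','w'))
E
```

```text
clock: 19.82
tcp_pos: [0.4692, -0.1051, 0.1748]
orientation: [2.219, 2.222, 0.003]
contact_force: [-0.0, 0.1, -0.1]
grip_width: 0.0852
gripper_force: 0.0
clock: 20.82
tcp_pos: [0.652, 0.0887, 0.1727]
orientation: [-2.221, -2.222, 0.002]
contact_force: [-0.6, -0.6, -0.7]
grip_width: 0.085
gripper_force: 0.0
[0.65208768 0.08851997 0.1730688 ] [327.47467571 197.45576062]
```

View pics/w6.png

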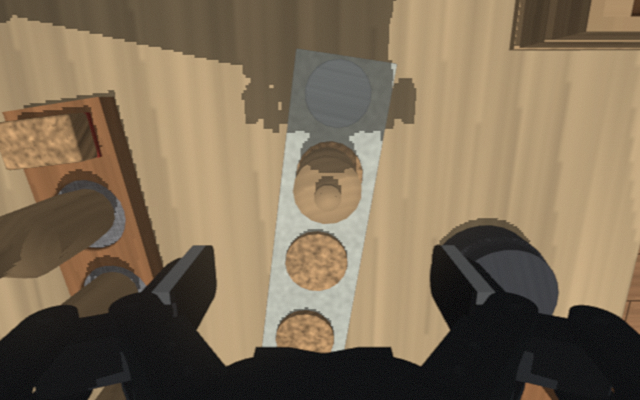

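Box knob at (327,194), so I shift y by about +4 mm and descend.

```bash
python3 -m jog '[{"rx":0,"ry":0,"rz":0,"x":0.01,"y":0.06,"z":-0.4,"jaw":1},{"rx":0,"ry":0,"rz":0,"x":0,"y":0,"z":-0.7,"jaw":1},{"rx":0,"ry":0,"rz":0,"x":0,"y":0,"z":-0.6,"jaw":1},{"rx":0,"ry":0,"rz":0,"x":0,"y":0,"z":-0.4,"jaw":1},{"rx":0,"ry":0,"rz":0,"x":0,"y":0,"z":-0.147,"jaw":1},{"rx":0,"ry":0,"rz":0,"x":0,"y":0,"z":0,"jaw":1},{"rx":0,"ry":0,"rz":0,"x":0,"y":0,"z":0,"jaw":1}]' 30
```

```text
clock: 21.85
tcp_pos: [0.6543, 0.0936, 0.0394]
orientation: [2.219, 2.222, 0.003]
contact_force: [-0.1, -0.1, 0.2]
grip_width: 0.0852
gripper_force: 0.0
```

```bash
python3 -m jog '[{"rx":0,"ry":0,"rz":0,"x":0,"y":0,"z":0,"jaw":0.3},{"rx":0,"ry":0,"rz":0,"x":0,"y":0,"z":0,"jaw":0},{"rx":0,"ry":0,"rz":0,"x":0,"y":0,"z":0,"jaw":-0.2},{"rx":0,"ry":0,"rz":0,"x":0,"y":0,"z":0,"jaw":-0.4},{"rx":0,"ry":0,"rz":0,"x":0,"y":0,"z":0,"jaw":-0.4},{"rx":0,"ry":0,"rz":0,"x":0,"y":0,"z":0,"jaw":-0.4}]' 30
```

```text
clock: 22.6
tcp_pos: [0.654, 0.0938, 0.0389]
orientation: [2.219, 2.223, 0.002]
contact_force: [-0.8, -0.5, 5.5]
grip_width: 0.0472
gripper_force: 31.2
```

```bash
python3 -m jog '[{"rx":0,"ry":0,"rz":0,"x":0,"y":0,"z":0.3,"jaw":-0.4},{"rx":0,"ry":0,"rz":0,"x":0,"y":0,"z":0.7,"jaw":-0.4},{"rx":0,"ry":0,"rz":0,"x":0,"y":-0.2,"z":0.7,"jaw":-0.4},{"rx":0,"ry":0,"rz":0,"x":0,"y":-0.7,"z":0.1,"jaw":-0.4},{"rx":0,"ry":0,"rz":0,"x":0,"y":-0.9,"z":0,"jaw":-0.4},{"rx":0,"ry":0,"rz":0,"x":-0.2,"y":-0.9,"z":0,"jaw":-0.4},{"rx":0,"ry":0,"rz":0,"x":-0.3,"y":-0.9,"z":0,"jaw":-0.4},{"rx":0,"ry":0,"rz":0,"x":-0.6,"y":-0.7,"z":0,"jaw":-0.4}]'; python3 -m jog '[{"rx":0,"ry":0,"rz":0,"x":-0.7,"y":-0.3,"z":0,"jaw":-0.4},{"rx":0,"ry":0,"rz":0,"x":-0.7,"y":-0.01,"z":0,"jaw":-0.4},{"rx":0,"ry":0,"rz":0,"x":-0.383,"y":0,"z":0,"jaw":-0.4},{"rx":0,"ry":0,"rz":0,"x":0,"y":0,"z":0,"jaw":-0.4},{"rx":0,"ry":0,"rz":0,"x":0,"y":0,"z":-0.4,"jaw":-0.4},{"rx":0,"ry":0,"rz":0,"x":0,"y":0,"z":-0.7,"jaw":-0.4},{"rx":0,"ry":0,"rz":0,"x":0,"y":0,"z":-0.4,"jaw":-0.4},{"rx":0,"ry":0,"rz":0,"x":0,"y":0,"z":0,"jaw":-0.4}]'
```

```text
clock: 23.6
tcp_pos: [0.5872, -0.1672, 0.1471]
orientation: [2.22, 2.22, 0.0]
contact_force: [0.9, -1.0, -1.1]
grip_width: 0.0472
gripper_force: 31.2
clock: 24.6
tcp_pos: [0.4805, -0.1825, 0.055]
orientation: [-2.217, -2.223, 0.002]
contact_force: [-0.3, 0.5, -0.9]
grip_width: 0.0475
gripper_force: 31.3
```

```bash
python3 -m jog '[{"rx":0,"ry":0,"rz":0,"x":0,"y":-0.01,"z":-0.27,"jaw":-0.4},{"rx":0,"ry":0,"rz":0,"x":0,"y":0,"z":-0.1,"jaw":-0.4},{"rx":0,"ry":0,"rz":0,"x":0,"y":0,"z":0,"jaw":-0.4},{"rx":0,"ry":0,"rz":0,"x":0,"y":0,"z":0,"jaw":-0.4}]'; python3 -m jog '[{"rx":0,"ry":0,"rz":0,"x":0,"y":0,"z":-0.02,"jaw":-0.4},{"rx":0,"ry":0,"rz":0,"x":0,"y":0,"z":0,"jaw":-0.4}]'
```

```text
clock: 25.1
tcp_pos: [0.4808, -0.1836, 0.0343]
orientation: [2.219, 2.223, 0.001]
contact_force: [0.2, -0.6, -0.4]
grip_width: 0.0471
gripper_force: 31.3
clock: 25.35
tcp_pos: [0.4806, -0.1835, 0.0329]
orientation: [2.219, 2.223, 0.0]
contact_force: [0.7, -0.5, -0.1]
grip_width: 0.047
gripper_force: 31.3
```

```bash
python3 -m jog '[{"rx":0,"ry":0,"rz":0,"x":0,"y":0,"z":-0.05,"jaw":-0.4},{"rx":0,"ry":0,"rz":0,"x":0,"y":0,"z":0,"jaw":-0.4}]'; python3 -m jog '[{"rx":0,"ry":0,"rz":0,"x":0,"y":0,"z":-0.018,"jaw":-0.4},{"rx":0,"ry":0,"rz":0,"x":0,"y":0,"z":0,"jaw":-0.4}]'
```

```text
clock: 25.6
tcp_pos: [0.4803, -0.1834, 0.0295]
orientation: [-2.219, -2.223, 0.0]
contact_force: [-0.8, 0.4, -1.1]
grip_width: 0.0472
gripper_force: 31.3
clock: 25.85
tcp_pos: [0.4805, -0.1835, 0.0288]
orientation: [-2.22, -2.223, -0.0]
contact_force: [-1.7, 0.4, 3.4]
grip_width: 0.0474
gripper_force: 31.6
```

Touchdown at 0.0288, as expected. Release and rise.

```bash
python3 -m jog '[{"rx":0,"ry":0,"rz":0,"x":0,"y":0,"z":-0.005,"jaw":0.2},{"rx":0,"ry":0,"rz":0,"x":0,"y":0,"z":0,"jaw":0.4},{"rx":0,"ry":0,"rz":0,"x":0,"y":0,"z":0,"jaw":1},{"rx":0,"ry":0,"rz":0,"x":0,"y":0,"z":0,"jaw":1},{"rx":0,"ry":0,"rz":0,"x":0,"y":0,"z":0.3,"jaw":1},{"rx":0,"ry":0,"rz":0,"x":0,"y":0,"z":0.8,"jaw":1},{"rx":0,"ry":0,"rz":0,"x":0,"y":0,"z":0.8,"jaw":1},{"rx":0,"ry":0,"rz":0,"x":0,"y":0,"z":0.8,"jaw":1}]'; python3 -m jog '[{"rx":0,"ry":0,"rz":0,"x":0.3,"y":-0.6,"z":0.2,"jaw":1},{"rx":0,"ry":0,"rz":0,"x":0.3,"y":-0.8,"z":0,"jaw":1},{"rx":0,"ry":0,"rz":0,"x":0.3,"y":-0.8,"z":0,"jaw":1},{"rx":0,"ry":0,"rz":0,"x":0,"y":0,"z":0,"jaw":1},{"rx":0,"ry":0,"rz":0,"x":0,"y":0,"z":0,"jaw":1}]'; python3 - <<'E'
from h import *
a=grab_frame('side')[130:380,150:450,::-1];b=grab_frame('scene')[80:240,150:420,::-1]
a=cv2.resize(a,(400,333));b=cv2.resize(b,(400,237))
cv2.imwrite('pics/f.png',np.hstack([a,np.vstack([b,np.zeros((96,400,3),np.uint8)])]))
E
```

```text
clock: 26.85
tcp_pos: [0.4802, -0.1837, 0.1929]
orientation: [2.22, 2.222, 0.001]
contact_force: [1.4, 0.1, 0.6]
grip_width: 0.0852
gripper_force: 0.0
clock: 27.48
tcp_pos: [0.5341, -0.3153, 0.2029]
orientation: [-2.22, -2.222, -0.0]
contact_force: [-0.6, 0.3, 0.5]
grip_width: 0.0852
gripper_force: 0.0
```

View pics/f.png

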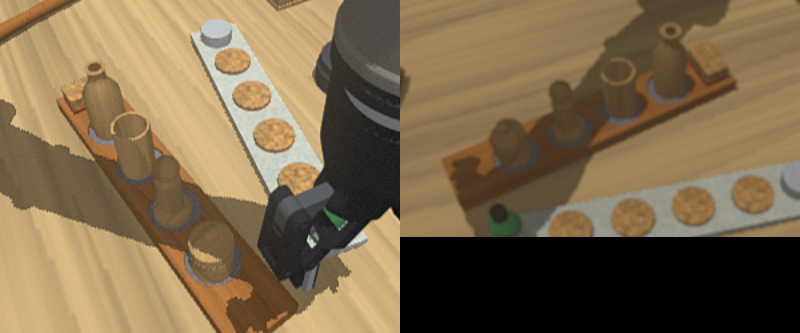

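All four stand upright, centred in their recesses. In the left half, vase (103,105), tumbler (132,145), finial (172,190) and box (212,250). The robot is clear of everything, so I'm handing in.

```bash
python3 -c "
from bench import r
print(r.hand_in())"
```

```text
the job is handed in; nothing more can be done
None
```

The four pieces are in the display recesses in mirrored order, all upright and let go; I handed the job in at about 27.5 s on the robot's clock (limit 112 s), and hand-in returned no verdict.

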